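Set up the grain mill: register the catch tray and zero the grinding gap

TASK

Get the grain mill ready for coarse flour. First push the steel catch tray under the chute until it sits square and snug against both steel stop bars on the mill's board; then take the wooden crank grip, turn the wheel clockwise (seen from above) until it comes to its stop, and back it off exactly two full turns counter-clockwise. Finish while still holding the crank grip there; leave the bowl, mug, tomato and drinking glass alone.

Things in the scene. Friction and masses are not known exactly. Their poses are not given: they have to be found in the camera images.
- mill: Grain mill, fixed: light wooden board 235 (x) by 375 (y) by 16 mm thick, white case (170 x 120 mm, top 106 mm above the table) on its +y half, the tray's place on its -y half. Origin on the table; board spans x -117 to +118, y -205 to +170 mm. x points away from the robot, turned by up to 0.25 rad; z up.
- back_stop (a point): Middle of the face of the back stop, a steel bar 190 mm long along the mill's y, 14 mm high above the board, at mill x = +85, y = -83, z = +23 mm. The tray's +x side goes against it. Axes as the mill's.
- side_stop (a point): Middle of the face of the side stop, a steel bar 150 mm long along the mill's x, 14 mm high above the board, at mill x = +22, y = 0, z = +23 mm. The tray's +y side goes against it. Axes as the mill's. A steel chute 34 mm wide reaches over it from the case at mill x = +40 to y = -9 mm, 58 to 85 mm above the table.
- tray_mid (a point): Centre (half-way up) of the loose open steel catch tray, 90 (x) by 110 (y) by 32 mm high, walls 4 mm, 0.2 to 0.35 kg, sliding easily (friction about 0.25); axes along its sides, z up. It lies on the mill's board (underside 16 mm above the table), 25 to 50 mm short of each stop, askew by up to 0.25 rad. Snug against both: centre at mill x = +40, y = -55 mm, axes parallel.
- wheel_hub (a point): Centre of the dark steel adjusting wheel (rim 112 mm over all, 140 mm above the table) on top of the mill's case, on its upright axis, at mill x = 0, y = +90 mm. Turns with the wheel: the crank grip is 50 mm from it along its -x axis.
- crank_grip: Upright wooden crank grip on the wheel's rim: round, 22 mm diameter, 50 mm tall, from 150 to 200 mm above the table; origin at its middle, 175 mm above the table and 50 mm from the wheel's axis. It spins freely on its own upright pin, so a gripper can carry it round the wheel's axis without turning itself.
- wheel (a joint): Angle of the wheel in rad, counter-clockwise from above positive: 0 = closed, hard against its stop; it starts 2.5 to 6.5 rad open and can open to 22. Two turns open is 12.57. Stiff: about 2 N at the grip turns it, and it stays where it is left.
- bowl: Brown wooden bowl, 123 mm across, 89 mm high, bystander; origin under its centre.
- mug: White mug with dark dots, 90 x 120 x 93 mm, bystander; origin under it.
- tomato: Red tomato, 65 mm, bystander; origin under it.
- glass: Clear drinking glass, 76 mm across, 86 mm high, bystander; origin under its centre.
There are look-alikes about, which are no part of the job. Of the things like the part that bears tray_mid, leave any that is black or purple; of the rest the larger one is meant.

How it is judged:
By the outcome, as a careful person would: the job done as asked, in the order asked, and still so for the second after the job is handed in, while the arm keeps its last pose, push and grip.
It also fails if it takes over 72 s, if anything falls off the work surface, if the arm or the gripper's body presses on something with over 40 N, if the wrist force passes 120 N, or if a joint passes its speed limit or range.

ROBOT

A 7-joint arm with a two-finger parallel gripper is mounted at the origin on a cart in front of the work surface, level with it; the furniture and walls round the work are solid. World frame = base frame: x ahead of the robot, y to its left, z up, the work surface at z = 0. Lengths are in m, angles in rad, forces in N, time in s.
With the tool pointing down it reaches from about 0.425 to 0.925 m from the base axis. Payload 6.8 kg.
Tool frame: the origin (TCP) lies between the finger pads; the fingertips stand 14 mm ahead of it and the grasp point (between the pads) lies 5 mm behind it; z points along the fingers, x is the direction in which the jaws open and shut, and the axes are right-handed (so a half turn about z gives the same grasp; the last joint's range is limited). The gripper opens to 85 mm and grips with 20 to 120 N. Pads are 22 mm wide; open, the fingers measure 114 mm over their backs; the gripper's body (76 mm by 85 mm) begins 54 mm behind the grasp point. The pads swing forward as they close: fully open they stand 13 mm farther back than shut.
Start: joints at [1.039, 0.477, 0.022, 1.555, -0.011, 1.109, -0.083], TCP at [0.278, -0.615, 0.245] pointing down, gripper open.
Joint ranges: [-2.96, 2.96], [-0.34, 2.1], [-1.41, 1.46], [0.24, 2.44], [-1.37, 4.51], [0.17, 1.92], [-2.96, 2.96]. Speed limits (rad/s): [2.39, 2.39, 3.14, 3.14, 3.14, 3.14, 3.14].

INTERFACE

Orientations are given as [roll, pitch, yaw] about the fixed x, y, z axes, in that order (R = Rz(yaw) Ry(pitch) Rx(roll)).
In Python, from rig import manip gives the robot as it stands. The module is installed in compiled form; this text tells all that it offers.
- The arm moves only by the tool drive_tool, never from a script. Its argument "series" is a list of rows, each an object with "grip": the gripper command: -1 is fully open, 1 is shut, values between are in proportion; "dp": the shift along the tool's x, y, z normalised to -1 to 1, where 1 is 30 mm, a list of three; "rotation": the turn, a rotation vector about the tool's x, y, z normalised to -1 to 1, where 1 is 45 degrees, a list of three. In form: [{"grip": grip, "dp": [tx, ty, tz], "rotation": [wx, wy, wz]}, ...]. A call has 1 to 10 rows; each row shifts and turns the commanded pose from where the row before left it, along the tool's axes as they then stand; what a row does not reach is not made up. A row lasts 1/10 s, in which the tool goes at most 50 mm and 8.59 degrees, less where a joint would pass 70% of its speed; a pose out of reach is approached as far as the arm can. A call with a number of a shift or a turn outside -1 to 1 is refused whole. A call with a gripper value outside its range is refused whole. The fingers move at their own pace and stop on an object; "newtons" is the grip in N (left out, the last holds). Time passes only in rows, so rows that do not move let the fingers close. It gives the time, the measured TCP pose, the force and the opening at its end, in the units of the state.
- manip.sense(): the state, without advancing time (a new reading comes with each control period).
- manip.grab_frame(name): name is "scene" or "top" or "wrist"; returns the picture (480x640x3 uint8, red, green, blue); there is no depth.
- manip.calibration(name): a dict with "fx", "fy", "cx", "cy" (pixels), "R" (3x3) and "t" (3): a world point X has camera coordinates R X + t. Camera axes: x right, y down, z forward; pixel columns grow to the right and rows downward; lengths in m; the calibration is good to about 2 mm. A picture is of the moment at which its call begins: read the wrist's pose just before it. calibration takes no time and is no camera call; for the wrist camera it gives the pose at the moment of the call.
- manip.job_done(): hands the job in, once; it reports no verdict.
The state is a dict: "clock": time; "joint_positions": joint angles; "dq": joint speeds; "tau": joint torques, N m; "position": TCP position; "tool_rot": TCP orientation; "force": force on the tool from outside, world axes, zero at the start; "ft_torque": the same for the moment, N m; "width": opening from 0.0 (shut) to 1.0 (fully open).
Only numpy, scipy, OpenCV 4.12 (cv2) and the standard library are available. Lean on these libraries where they do the work, as an engineer would, in place of code of your own. Each camera call takes 0.05 s, during which the arm holds its last target.

## Working session

There is one attempt and no reset: what is moved stays moved. The work goes in short steps, Python scripts to look and compute and a tool call to move; the robot and the scene stay as the last step left them, time stands still between calls to the robot, and variables do not carry over. Pictures are saved under pics/ and viewed, and the job is handed in when it is done.

Besides the shell and the picture viewer there is one more tool, called after "Request:" as name(argument=value, ...), one argument or row to a line, values as JSON. drive_tool: Moves the arm, as the interface text tells. Scaled input: -1 to 1 covers 30 mm each way for a shift and 45 degrees each way for a turn. Its arguments: {"type":"object","properties":{"series":{"type":"array"},"newtons":{"type":"number"}},"required":["series"]}

```bash
mkdir -p pics; ls; python3 - <<'E'
from rig import manip
import cv2
s=manip.sense(); print(s)
for n in ("scene","top"):
    im=manip.grab_frame(n); cv2.imwrite(f"pics/{n}0.png",im[:,:,::-1]); c=manip.calibration(n); print(n,c)
E
```

```text
pics
{'clock': 0.0, 'joint_positions': array([ 1.03887117,  0.47778836,  0.02235339,  1.55643905, -0.01150988,
        1.10929284, -0.08308447]), 'dq': array([ 0.00063875, -0.00080912, -0.00063611, -0.00091501, -0.0006344 ,
        0.00242693,  0.00214839]), 'tau': array([ 5.69169042e-04, -5.96438026e+01,  1.60820212e+00, -2.81188560e+01,
        1.24907828e-02,  9.44960833e-03, -1.49252395e-05]), 'position': array([ 0.27734807, -0.61477641,  0.24433906]), 'tool_rot': array([ 3.14146197e+00,  1.79453499e-03, -1.14695058e+00]), 'force': array([-0.0559998 , -0.24717219, -0.0751283 ]), 'ft_torque': array([ 0.02449019, -0.01809304, -0.03042494]), 'width': 1.000431607053572}
scene {'fx': 534.2686252980081, 'fy': 534.2686252980081, 'cx': 317.1059226625071, 'cy': 233.8832480803035, 'R': array([[-0.61653741, -0.78719932, -0.01410115],
       [-0.3416052 ,  0.28359718, -0.89603489],
       [ 0.70935711, -0.54762201, -0.44375965]]), 't': array([0.37170217, 0.2716442 , 0.93976179])}
top {'fx': 441.15065833213947, 'fy': 441.15065833213947, 'cx': 314.633989646823, 'cy': 232.8602714332956, 'R': array([[ 0.01973137, -0.99978118,  0.00694667],
       [-0.98047658, -0.02070905, -0.19554235],
       [ 0.19564342, -0.00295273, -0.98067065]]), 't': array([0.05967818, 0.52433999, 1.05804889])}
```

View pics/scene0.png

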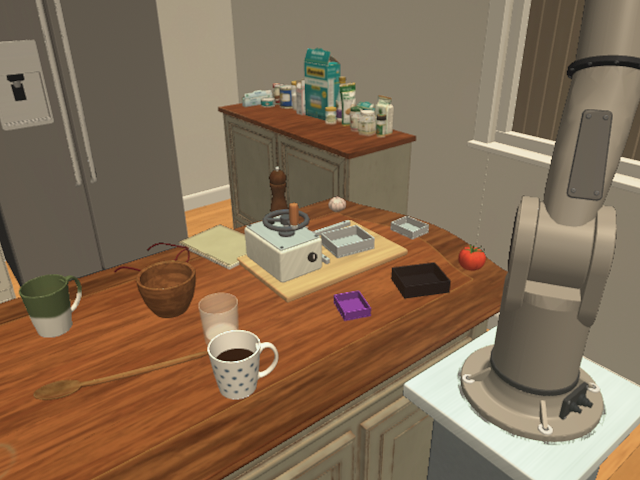

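View pics/top0.png

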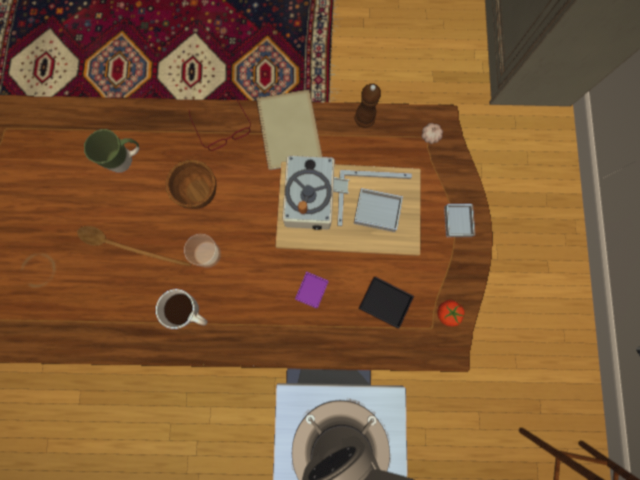

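Candidates for the tray: the steel tray on the board at top (378,210), the small steel tray at (460,220), the black one at (386,302) and the purple one at (312,290). I choose (378,210): it is the larger grey one and it lies on the board. I'll check that in a close crop.

```bash
cat > h.py <<'E'
import numpy as np, cv2
from rig import manip
def ray(c,u,v,z):
    R=np.array(c['R']);t=np.array(c['t']);d=R.T@np.array([(u-c['cx'])/c['fx'],(v-c['cy'])/c['fy'],1]);o=-R.T@t
    return o+d*(z-o[2])/d[2]
def proj(c,X):
    p=np.array(c['R'])@np.array(X)+np.array(c['t']);return np.array([c['fx']*p[0]/p[2]+c['cx'],c['fy']*p[1]/p[2]+c['cy']])
def crop(src,x0,y0,x1,y1,k,out):
    im=cv2.imread(src)[y0:y1,x0:x1];cv2.imwrite(out,cv2.resize(im,None,fx=k,fy=k,interpolation=cv2.INTER_CUBIC))
E
python3 - <<'E'
from h import *
crop("pics/top0.png",270,145,430,265,5,"pics/c0.png")
crop("pics/scene0.png",235,190,415,300,4,"pics/c1.png")
E
```

```text
(no output)
```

View pics/c0.png

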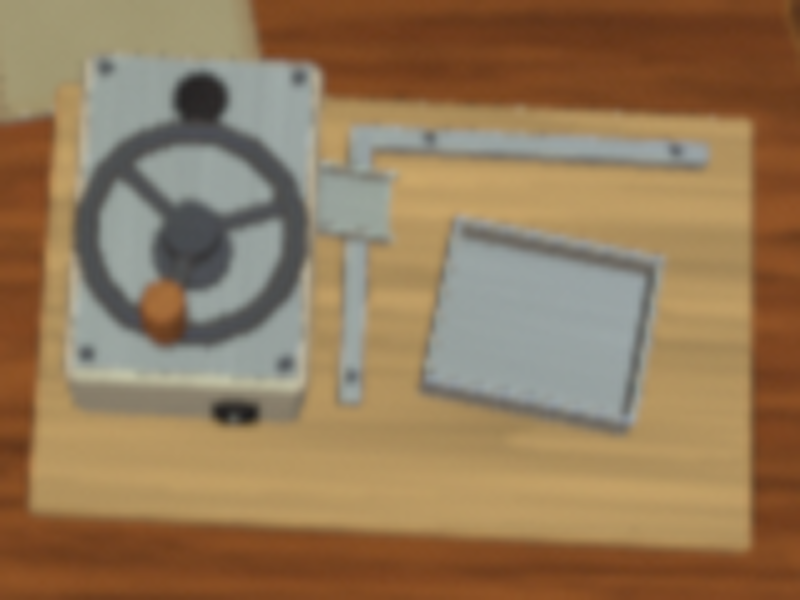

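View pics/c1.png

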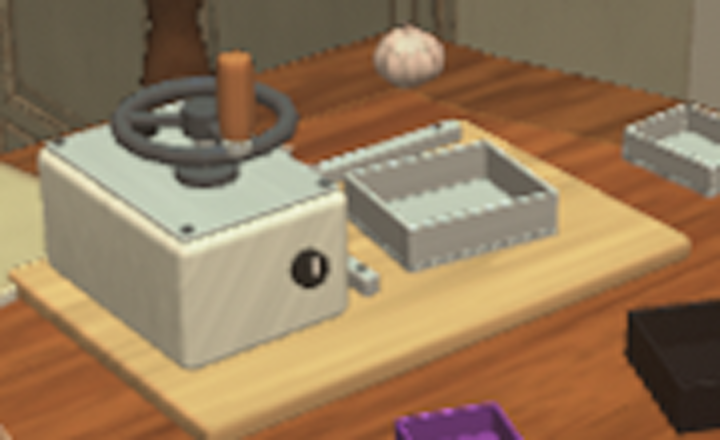

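```bash
python3 - <<'E'
from h import *
from scipy.optimize import least_squares
c=manip.calibration("top")
px=lambda x,y:(270+(x+.5)/5-.5,145+(y+.5)/5-.5)
pts=[((752,120),(118,-205,16)),((752,550),(-117,-205,16)),((30,513),(-117,170,16)),((57,86),(118,170,16)),((707,167),(85,-178,30)),((360,404),(-53,0,30)),((367,240),(23,0,30))]
P=np.array([ray(c,*px(*a),b[2]/1000)[:2] for a,b in pts]);M=np.array([b[:2] for a,b in pts])/1000
def T(p,m): 
    C,S=np.cos(p[2]),np.sin(p[2]);return np.array(m)@np.array([[C,S],[-S,C]])+p[:2]
r=least_squares(lambda p:(T(p,M)-P).ravel(),[.65,.05,0],loss='soft_l1',f_scale=.002)
print("mill",r.x,"\n",(T(r.x,M)-P)*1000)
tr=[((455,217),(45,55)),((663,258),(45,-55)),((424,381),(-45,55)),((630,420),(-45,-55))]
Q=np.array([ray(c,*px(*a),.048)[:2] for a,b in tr]);N=np.array([b for a,b in tr])/1000
q=least_squares(lambda p:(T(p,N)-Q).ravel(),[.65,-.1,0],loss='soft_l1',f_scale=.002)
print("tray",q.x,"\n",(T(q.x,N)-Q)*1000)
C=r.x[2];d=q.x[:2]-r.x[:2];Rm=np.array([[np.cos(C),np.sin(C)],[-np.sin(C),np.cos(C)]])
print("tray in mill",Rm@d*1000,q.x[2]-C)
hub=T(r.x,[0,.09]);print("hub",hub,"goal",T(r.x,[.04,-.055]))
g=ray(c,*px(165,298),.2);print("grip top",g,np.linalg.norm(g[:2]-hub)*1000)
print("hub px chk",proj(c,[*hub,.14]))
E
```

```text
mill [ 0.60129621 -0.00101998 -0.0302591 ] 
 [[ 1.41059836e+00 -9.20462615e-01]
 [-5.87304820e-01 -1.03884209e-01]
 [-7.82306435e-01  2.26875944e+00]
 [ 1.87718263e+00  1.03980346e+00]
 [ 8.53374421e-01 -9.00420892e-01]
 [-4.20787767e-02 -6.89147772e-01]
 [-1.18771185e+01 -1.03461763e-02]]
tray [ 0.59103871 -0.0908134  -0.18438294] 
 [[ 1.248864    0.77709211]
 [ 0.67843462 -0.41678495]
 [-0.18550841  1.47106662]
 [-2.32809248 -2.27245618]]
tray in mill [ -7.53615036 -90.06264955] -0.1541238432286582
hub [0.60401911 0.08893882] goal [ 0.6396139  -0.05720498]
grip top [0.55712592 0.09855918 0.2       ] 47.8698580308258
hub px chk [307.68945687 191.61726262]
```

The crop shows the open steel tray on the board, so that choice holds: crop corners (455,217), (663,258), (424,381), (630,420), centre about top px (378,210). The mill is at (0.601,-0.001) with yaw -0.030. In mill axes the tray is at (-7.5,-90) mm and -0.154 rad askew, which fits the stated ranges. The grip is 48 mm from the hub (50 expected).

Next I'll turn the jaws along the mill's y and move to the tray's -x side.

```bash
cat >> h.py <<'E'
from scipy.spatial.transform import Rotation as Ro
MP=np.array([.6013,-.0010]);MY=-.0303
Rm=np.array([[np.cos(MY),-np.sin(MY)],[np.sin(MY),np.cos(MY)]])
def m2w(x,y): return MP+Rm@np.array([x,y])/1000
def w2m(p): return Rm.T@(np.array(p)[:2]-MP)*1000
def st():
    s=manip.sense();print('t%.2f'%s['clock'],'p',s['position'].round(4),'mill',w2m(s['position']).round(1),'rpy',s['tool_rot'].round(3),'F',s['force'].round(1),'w%.3f'%s['width']);return s
def plan(points,yaw=None,step=28):
    s=st();p=s['position'];y0=s['tool_rot'][2]
    R=Ro.from_euler('xyz',s['tool_rot'])
    if yaw is not None:
        Rt=Ro.from_euler('xyz',[np.pi,0,yaw]);rv=(R.inv()*Rt).as_rotvec()
        n=int(np.ceil(np.degrees(np.linalg.norm(rv))/8.4));print('rot rows',n,(rv/n/(np.pi/4)).round(3));R=Rt
    for q in points:
        d=R.inv().apply(np.array(q)-p)*1000;n=int(np.ceil(np.linalg.norm(d)/step));print('dp rows',n,(d/n/30).round(3));p=np.array(q)
E
python3 - <<'E'
from h import *
a=m2w(-105,-90);print(a)
plan([[*a,.2],[*a,.036]],MY-np.pi/2)
E
```

```text
[ 0.49362161 -0.08777768]
t0.10 p [ 0.2774 -0.6148  0.2444] mill [-305.2 -623.4] rpy [ 3.141e+00  2.000e-03 -1.147e+00] F [ 0.2  0.8 -0.2] w0.996
rot rows 4 [0.    0.001 0.145]
dp rows 21 [-0.847 -0.318  0.071]
dp rows 6 [-0.    -0.     0.911]
```

Request:
drive_tool(
  series=[
    {"grip": -0.4,"dp": [0,0,0],"rotation": [0,0,0.145]},
    {"grip": -0.4,"dp": [0,0,0],"rotation": [0,0,0.145]},
    {"grip": -0.4,"dp": [0,0,0],"rotation": [0,0,0.145]},
    {"grip": -0.4,"dp": [0,0,0],"rotation": [0,0,0.145]},
    {"grip": -0.4,"dp": [-0.847,-0.318,0.07],"rotation": [0,0,0]},
    {"grip": -0.4,"dp": [-0.847,-0.318,0.07],"rotation": [0,0,0]},
    {"grip": -0.4,"dp": [-0.847,-0.318,0.07],"rotation": [0,0,0]},
    {"grip": -0.4,"dp": [-0.847,-0.318,0.07],"rotation": [0,0,0]},
    {"grip": -0.4,"dp": [-0.847,-0.318,0.07],"rotation": [0,0,0]},
    {"grip": -0.4,"dp": [-0.847,-0.318,0.07],"rotation": [0,0,0]},
  ],
)

```text
clock: 1.1
position: [0.3398, -0.4634, 0.2323]
tool_rot: [3.141, 0.001, -1.602]
force: [-0.1, -0.4, -0.4]
width: 0.702
```

Request:
drive_tool(
  series=[
    {"grip": -0.4,"dp": [-0.847,-0.318,0.07],"rotation": [0,0,0]},
    {"grip": -0.4,"dp": [-0.847,-0.318,0.07],"rotation": [0,0,0]},
    {"grip": -0.4,"dp": [-0.847,-0.318,0.07],"rotation": [0,0,0]},
    {"grip": -0.4,"dp": [-0.847,-0.318,0.07],"rotation": [0,0,0]},
    {"grip": -0.4,"dp": [-0.847,-0.318,0.07],"rotation": [0,0,0]},
    {"grip": -0.4,"dp": [-0.847,-0.318,0.07],"rotation": [0,0,0]},
    {"grip": -0.4,"dp": [-0.847,-0.318,0.07],"rotation": [0,0,0]},
    {"grip": -0.4,"dp": [-0.847,-0.318,0.07],"rotation": [0,0,0]},
    {"grip": -0.4,"dp": [-0.847,-0.318,0.07],"rotation": [0,0,0]},
    {"grip": -0.4,"dp": [-0.847,-0.318,0.07],"rotation": [0,0,0]},
  ],
)

```text
clock: 2.1
position: [0.4431, -0.2127, 0.2114]
tool_rot: [3.141, 0.0, -1.603]
force: [-0.3, 0.1, 0.6]
width: 0.705
```

```bash
python3 - <<'E'
from h import *
a=m2w(-105,-90)
plan([[*a,.2],[*a,.04]],MY-np.pi/2)
im=manip.grab_frame("wrist");cv2.imwrite("pics/w1.png",im[:,:,::-1])
E
```

```text
t2.10 p [ 0.4431 -0.2127  0.2114] mill [-151.7 -216.4] rpy [ 3.141  0.    -1.603] F [-0.3  0.1  0.6] w0.705
rot rows 1 [ 0.001  0.    -0.002]
dp rows 5 [-0.842 -0.312  0.076]
dp rows 6 [-0.    -0.     0.889]
```

Request:
drive_tool(
  series=[
    {"grip": -0.4,"dp": [-0.842,-0.312,0.07],"rotation": [0,0,0]},
    {"grip": -0.4,"dp": [-0.842,-0.312,0.07],"rotation": [0,0,0]},
    {"grip": -0.4,"dp": [-0.842,-0.312,0.07],"rotation": [0,0,0]},
    {"grip": -0.4,"dp": [-0.842,-0.312,0.07],"rotation": [0,0,0]},
    {"grip": -0.4,"dp": [-0.842,-0.312,0.07],"rotation": [0,0,0]},
    {"grip": -0.4,"dp": [0,0,0.9],"rotation": [0,0,0]},
    {"grip": -0.4,"dp": [0,0,0.9],"rotation": [0,0,0]},
    {"grip": -0.4,"dp": [0,0,0.9],"rotation": [0,0,0]},
    {"grip": -0.4,"dp": [0,0,0.9],"rotation": [0,0,0]},
    {"grip": -0.4,"dp": [0,0,0],"rotation": [0,0,0]},
  ],
)

```text
clock: 3.15
position: [0.4911, -0.0889, 0.0902]
tool_rot: [3.135, 0.0, -1.602]
force: [-1.0, 0.1, -0.5]
width: 0.699
```

```bash
python3 - <<'E'
from h import *
a=m2w(-105,-90);
plan([[*a,.038]])
im=manip.grab_frame("wrist");cv2.imwrite("pics/w2.png",im[:,:,::-1])
E
```

```text
t3.15 p [ 0.4911 -0.0889  0.0902] mill [-107.5  -91.2] rpy [ 3.135  0.    -1.602] F [-1.   0.1 -0.5] w0.699
dp rows 2 [-0.02  -0.048  0.869]
```

View pics/w2.png

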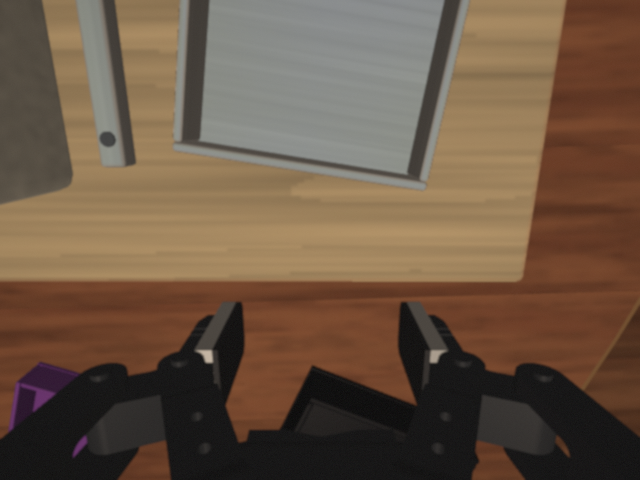

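Request:
drive_tool(
  series=[
    {"grip": -0.4,"dp": [0,-0.6,0],"rotation": [0.008,0,0]},
    {"grip": -0.4,"dp": [0,0,0.6],"rotation": [0,0,0]},
    {"grip": -0.4,"dp": [0,0,0.6],"rotation": [0,0,0]},
    {"grip": -0.4,"dp": [0,0,0.53],"rotation": [0,0,0]},
    {"grip": -0.4,"dp": [0,0,0],"rotation": [0,0,0]},
  ],
)

```text
clock: 3.7
position: [0.5118, -0.0897, 0.0412]
tool_rot: [-3.137, -0.0, -1.603]
force: [-0.7, 0.4, 0.5]
width: 0.696
```

```bash
python3 - <<'E'
from h import *
c=manip.calibration("top");print("black corner",w2m(ray(c,372,278,.03)))
a=m2w(-20,-90);
plan([[*a,.036]],step=10)
E
```

```text
black corner [-184.36040726  -80.9088711 ]
t3.70 p [ 0.5118 -0.0897  0.0412] mill [-86.7 -91.4] rpy [-3.137 -0.    -1.603] F [-0.7  0.4  0.5] w0.696
dp rows 7 [-0.007 -0.318  0.026]
```

Request:
drive_tool(
  series=[
    {"grip": -0.4,"dp": [0,-0.333,0.08],"rotation": [-0.006,0,0]},
    {"grip": -0.4,"dp": [0,-0.333,0.08],"rotation": [0,0,0]},
    {"grip": -0.4,"dp": [0,-0.333,0],"rotation": [0,0,0]},
    {"grip": -0.4,"dp": [0,-0.333,0],"rotation": [0,0,0]},
    {"grip": -0.4,"dp": [0,-0.333,0],"rotation": [0,0,0]},
    {"grip": -0.4,"dp": [0,-0.167,0],"rotation": [0,0,0]},
    {"grip": -0.4,"dp": [0,0,0],"rotation": [0,0,0]},
  ],
)

```text
clock: 4.4
position: [0.5682, -0.0913, 0.0367]
tool_rot: [-3.139, 0.0, -1.602]
force: [0.0, -0.5, -0.1]
width: 0.707
```

```bash
python3 - <<'E'
from h import *
st()
im=manip.grab_frame("top");cv2.imwrite("pics/t3.png",im[:,:,::-1]);crop("pics/t3.png",270,145,430,265,5,"pics/c3.png")
E
```

```text
t4.40 p [ 0.5682 -0.0913  0.0367] mill [-30.3 -91.2] rpy [-3.139  0.    -1.602] F [ 0.  -0.5 -0.1] w0.707
```

View pics/c3.png

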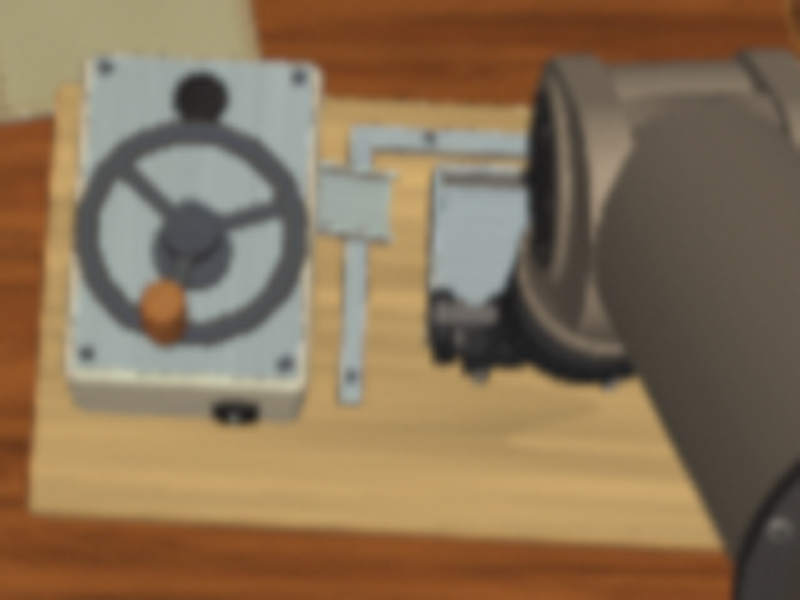

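The tray has squared up. Its rim's far edge is at crop row 170, near the back stop's face at about 155. I'll push on gently.

Request:
drive_tool(
  series=[
    {"grip": -0.4,"dp": [0,-0.13,0],"rotation": [0,0,0]},
    {"grip": -0.4,"dp": [0,-0.13,0],"rotation": [0,0,0]},
    {"grip": -0.4,"dp": [0,-0.1,0],"rotation": [0,0,0]},
    {"grip": -0.4,"dp": [0,0,0],"rotation": [0,0,0]},
  ],
)

```text
clock: 4.85
position: [0.5785, -0.0917, 0.0367]
tool_rot: [-3.139, 0.0, -1.603]
force: [0.4, -0.6, 0.1]
width: 0.699
```

Request:
drive_tool(
  series=[
    {"grip": -0.4,"dp": [0,-0.1,0],"rotation": [0,0,0]},
    {"grip": -0.4,"dp": [0,0,0],"rotation": [0,0,0]},
  ],
)

```text
clock: 5.05
position: [0.5813, -0.0918, 0.0367]
tool_rot: [-3.14, -0.0, -1.602]
force: [0.1, -0.1, -0.1]
width: 0.707
```

Request:
drive_tool(
  series=[
    {"grip": -0.4,"dp": [0,-0.07,0],"rotation": [0,0,0]},
    {"grip": -0.4,"dp": [0,0,0],"rotation": [0,0,0]},
  ],
)

```text
clock: 5.25
position: [0.5825, -0.0919, 0.0365]
tool_rot: [-3.141, -0.0, -1.603]
force: [-2.4, -0.7, 0.7]
width: 0.702
```

Request:
drive_tool(
  series=[
    {"grip": -0.4,"dp": [0,-0.07,0],"rotation": [0,0,0]},
    {"grip": -0.4,"dp": [0,0,0],"rotation": [0,0,0]},
  ],
)

```text
clock: 5.45
position: [0.5825, -0.0919, 0.036]
tool_rot: [3.138, -0.0, -1.603]
force: [-6.2, 0.3, 3.4]
width: 0.701
```

Request:
drive_tool(
  series=[
    {"grip": -0.4,"dp": [0,-0.07,0],"rotation": [0,0,0]},
    {"grip": -0.4,"dp": [0,0,0],"rotation": [0,0,0]},
  ],
)

```text
clock: 5.65
position: [0.5825, -0.092, 0.0355]
tool_rot: [3.134, -0.0, -1.603]
force: [-11.4, 1.0, 5.8]
width: 0.701
```

```bash
python3 - <<'E'
from h import *
a=m2w(-35,-91);b=m2w(33,-172)
plan([[*a,.038],[*a,.12]])
p=np.array([*a,.12])
s=manip.sense();R=Ro.from_euler('xyz',[np.pi,0,MY])
print((Ro.from_euler('xyz',s['tool_rot']).inv()*R).as_rotvec()/(np.pi/4)/11)
for q in([*b,.12],[*b,.036]):
    d=R.inv().apply(np.array(q)-p)*1000;print(d/30);p=np.array(q)
E
```

```text
t5.65 p [ 0.5825 -0.092   0.0355] mill [-16.  -91.5] rpy [ 3.134 -0.    -1.603] F [-11.4   1.    5.8] w0.701
dp rows 1 [-0.016  0.633 -0.077]
dp rows 3 [ 0.     0.007 -0.911]
[ 0.00075603  0.00070782 -0.18200945]
[2.26666667e+00 2.70000000e+00 3.30654636e-16]
[ 0.00000000e+00 -3.42901104e-16  2.80000000e+00]
```

Request:
drive_tool(
  series=[
    {"grip": -0.4,"dp": [0,0.75,0],"rotation": [0,0,0]},
    {"grip": -0.4,"dp": [0,0,-0.91],"rotation": [0,0,0]},
    {"grip": -0.2,"dp": [0,0,-0.91],"rotation": [0,0,0]},
    {"grip": -0.06,"dp": [0,0,-0.91],"rotation": [0,0,0]},
    {"grip": -0.06,"dp": [0,0,0],"rotation": [0,0,-0.182]},
    {"grip": -0.06,"dp": [0,0,0],"rotation": [0,0,-0.182]},
    {"grip": -0.06,"dp": [0,0,0],"rotation": [0,0,-0.182]},
    {"grip": -0.06,"dp": [0,0,0],"rotation": [0,0,-0.182]},
    {"grip": -0.06,"dp": [0,0,0],"rotation": [0,0,-0.182]},
    {"grip": -0.06,"dp": [0,0,0],"rotation": [0,0,-0.182]},
  ],
)

```text
clock: 6.65
position: [0.5651, -0.0913, 0.1188]
tool_rot: [-3.14, -0.002, -0.739]
force: [0.4, -0.5, -1.3]
width: 0.532
```

Request:
drive_tool(
  series=[
    {"grip": -0.06,"dp": [0,0,0],"rotation": [0,0,-0.182]},
    {"grip": -0.06,"dp": [0,0,0],"rotation": [0,0,-0.182]},
    {"grip": -0.06,"dp": [0,0,0],"rotation": [0,0,-0.182]},
    {"grip": -0.06,"dp": [0,0,0],"rotation": [0,0,-0.182]},
    {"grip": -0.06,"dp": [0,0,0],"rotation": [0,0,-0.182]},
    {"grip": -0.06,"dp": [0.756,0.9,0],"rotation": [0,0,0]},
    {"grip": -0.06,"dp": [0.756,0.9,0],"rotation": [0,0,0]},
    {"grip": -0.06,"dp": [0.756,0.9,0],"rotation": [0,0,0]},
    {"grip": -0.06,"dp": [0,0,0],"rotation": [0,0,0]},
  ],
)

```text
clock: 7.55
position: [0.6325, -0.1802, 0.1186]
tool_rot: [3.139, -0.005, -0.037]
force: [-0.8, -0.5, 0.5]
width: 0.531
```

```bash
python3 - <<'E'
from h import *
b=m2w(33,-172)
plan([[*b,.036]],MY)
im=manip.grab_frame("wrist");cv2.imwrite("pics/w4.png",im[:,:,::-1])
im=manip.grab_frame("top");cv2.imwrite("pics/t4.png",im[:,:,::-1]);crop("pics/t4.png",270,145,430,265,5,"pics/c4.png")
E
```

```text
t7.55 p [ 0.6325 -0.1802  0.1186] mill [  36.7 -178.2] rpy [ 3.139 -0.005 -0.037] F [-0.8 -0.5  0.5] w0.531
rot rows 1 [ 0.003 -0.006 -0.008]
dp rows 3 [-0.041 -0.069  0.918]
```

View pics/w4.png

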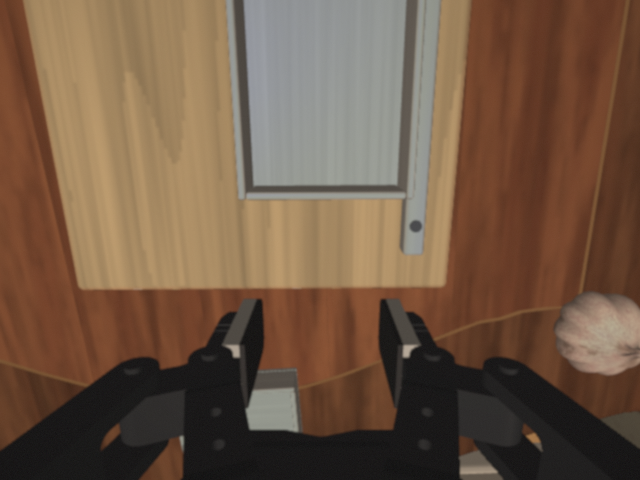

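View pics/c4.png

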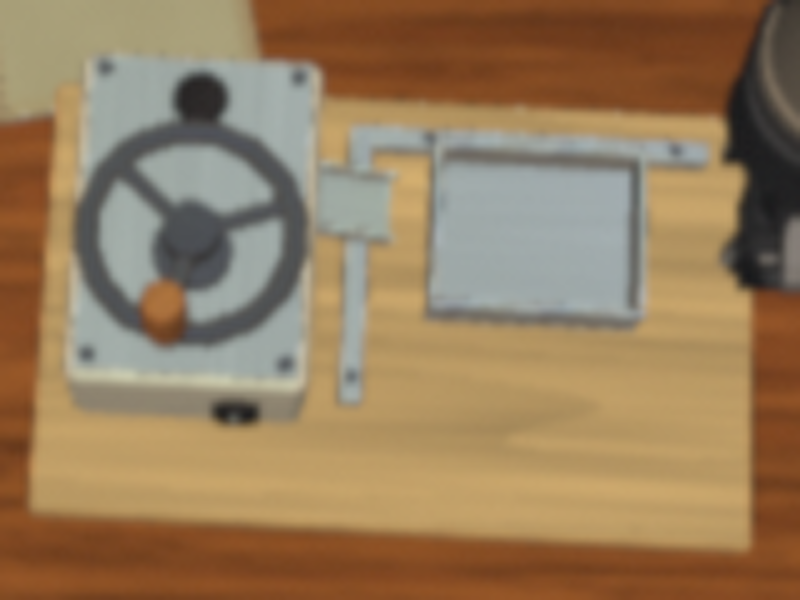

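The tray is flush along the back stop (crop row 150) and needs to go about 35 mm in +y. I'll lower beside its -y wall and push.

Request:
drive_tool(
  series=[
    {"grip": -0.06,"dp": [-0.12,-0.1,0.9],"rotation": [0.003,-0.006,-0.008]},
    {"grip": -0.06,"dp": [0,0,0.9],"rotation": [0,0,0]},
    {"grip": -0.06,"dp": [0,0,0.9],"rotation": [0,0,0]},
    {"grip": -0.06,"dp": [0,0,0],"rotation": [0,0,0]},
  ],
)

```text
clock: 8.05
position: [0.6233, -0.1691, 0.0343]
tool_rot: [-3.137, 0.01, -0.022]
force: [-1.0, -0.3, -0.3]
width: 0.531
```

Request:
drive_tool(
  series=[
    {"grip": -0.06,"dp": [0,-0.25,0],"rotation": [0,0,0]},
    {"grip": -0.06,"dp": [0,-0.25,0],"rotation": [0,0,0]},
    {"grip": -0.06,"dp": [0,-0.25,0],"rotation": [0,0,0]},
    {"grip": -0.06,"dp": [0,-0.25,0],"rotation": [0,0,0]},
    {"grip": -0.06,"dp": [0,0,0],"rotation": [0,0,0]},
  ],
)

```text
clock: 8.55
position: [0.6278, -0.1388, 0.0386]
tool_rot: [-3.138, 0.002, -0.022]
force: [0.0, 0.1, 0.4]
width: 0.531
```

```bash
python3 - <<'E'
from h import *
plan([[*m2w(34,-122),.036]],MY)
E
```

```text
t8.55 p [ 0.6278 -0.1388  0.0386] mill [  30.7 -137. ] rpy [-3.138e+00  2.000e-03 -2.200e-02] F [0.  0.1 0.4] w0.531
rot rows 1 [-0.004  0.002  0.011]
dp rows 1 [ 0.11  -0.499  0.087]
```

Request:
drive_tool(
  series=[
    {"grip": -0.06,"dp": [0,-0.15,0.06],"rotation": [-0.004,0.002,0.011]},
    {"grip": -0.06,"dp": [0,-0.15,0],"rotation": [0,0,0]},
    {"grip": -0.06,"dp": [0,-0.1,0],"rotation": [0,0,0]},
    {"grip": -0.06,"dp": [0,0,0],"rotation": [0,0,0]},
  ],
)

```text
clock: 8.95
position: [0.6276, -0.1283, 0.0358]
tool_rot: [3.141, 0.002, -0.032]
force: [0.1, 0.5, -0.1]
width: 0.534
```

Request:
drive_tool(
  series=[
    {"grip": -0.06,"dp": [0,-0.07,0],"rotation": [0,0,0]},
    {"grip": -0.06,"dp": [0,-0.03,0],"rotation": [0,0,0]},
    {"grip": -0.06,"dp": [0,0,0],"rotation": [0,0,0]},
  ],
)

```text
clock: 9.25
position: [0.6277, -0.126, 0.0359]
tool_rot: [3.141, 0.002, -0.033]
force: [-0.1, 0.4, 0.6]
width: 0.526
```

Request:
drive_tool(
  series=[
    {"grip": -0.06,"dp": [0,-0.07,0],"rotation": [0,0,0]},
    {"grip": -0.06,"dp": [0,0,0],"rotation": [0,0,0]},
  ],
)

```text
clock: 9.45
position: [0.6277, -0.1237, 0.0359]
tool_rot: [3.141, 0.002, -0.032]
force: [-0.0, -0.4, 0.3]
width: 0.528
```

Request:
drive_tool(
  series=[
    {"grip": -0.06,"dp": [0,-0.07,0],"rotation": [0,0,0]},
    {"grip": -0.06,"dp": [0,0,0],"rotation": [0,0,0]},
  ],
)

```text
clock: 9.65
position: [0.6279, -0.1218, 0.036]
tool_rot: [3.141, 0.001, -0.032]
force: [1.0, -0.6, -0.4]
width: 0.532
```

Request:
drive_tool(
  series=[
    {"grip": -0.06,"dp": [0,-0.07,0],"rotation": [0,0,0]},
    {"grip": -0.06,"dp": [0,0,0],"rotation": [0,0,0]},
  ],
)

```text
clock: 9.85
position: [0.6279, -0.1218, 0.036]
tool_rot: [3.138, 0.001, -0.034]
force: [0.9, -4.3, 0.9]
width: 0.53
```

Request:
drive_tool(
  series=[
    {"grip": -0.06,"dp": [0,-0.07,0],"rotation": [0,0,0]},
    {"grip": -0.06,"dp": [0,0,0],"rotation": [0,0,0]},
  ],
)

```text
clock: 10.05
position: [0.6278, -0.1217, 0.036]
tool_rot: [3.136, 0.002, -0.035]
force: [1.1, -8.5, 0.1]
width: 0.53
```

Request:
drive_tool(
  series=[
    {"grip": -0.06,"dp": [0,-0.07,0],"rotation": [0,0,0]},
    {"grip": -0.06,"dp": [0,0,0],"rotation": [0,0,0]},
  ],
)

```text
clock: 10.25
position: [0.6278, -0.1217, 0.0361]
tool_rot: [3.134, 0.002, -0.036]
force: [0.9, -13.5, 0.7]
width: 0.532
```

Request:
drive_tool(
  series=[
    {"grip": -0.06,"dp": [0,0.3,0],"rotation": [0,0,0]},
    {"grip": -0.06,"dp": [0,0.5,0],"rotation": [0,0,0]},
    {"grip": -0.06,"dp": [0,0,-0.9],"rotation": [0,0,0]},
    {"grip": -0.06,"dp": [0,0,-0.9],"rotation": [0,0,0]},
    {"grip": -0.06,"dp": [0,0,-0.9],"rotation": [0,0,0]},
    {"grip": -0.06,"dp": [0,0.9,0],"rotation": [0,0,0]},
    {"grip": -0.06,"dp": [0,0,0],"rotation": [0,0,0]},
  ],
)

```text
clock: 10.95
position: [0.6265, -0.1713, 0.1178]
tool_rot: [3.138, 0.0, -0.037]
force: [-0.6, -0.7, -0.2]
width: 0.531
```

```bash
python3 - <<'E'
from h import *
st()
cw=manip.calibration("wrist");im=manip.grab_frame("wrist");cv2.imwrite("pics/w5.png",im[:,:,::-1])
im=manip.grab_frame("top");cv2.imwrite("pics/t5.png",im[:,:,::-1]);crop("pics/t5.png",325,155,425,230,8,"pics/c5.png")
c=manip.calibration("top")
for n,x,y,z in(("rim -x+y",-5,0,.048),("rim -x-y",-5,-110,.048),("rim+x-y",85,-110,.048)):
    u=proj(c,[*m2w(x,y),z]);print(n,(u-[325,155]+.5)*8, proj(cw,[*m2w(x,y),z]))
E
```

```text
t10.95 p [ 0.6265 -0.1713  0.1178] mill [  30.4 -169.5] rpy [ 3.138  0.    -0.037] F [-0.6 -0.7 -0.2] w0.531
rim -x+y [148.37054159 408.77526735] [ 230.12385974 -116.69615435]
rim -x-y [492.36666516 426.06933721] [246.22168988 156.97596774]
rim+x-y [497.45491023 157.44923327] [429.72827137 155.79188703]
```

View pics/w5.png

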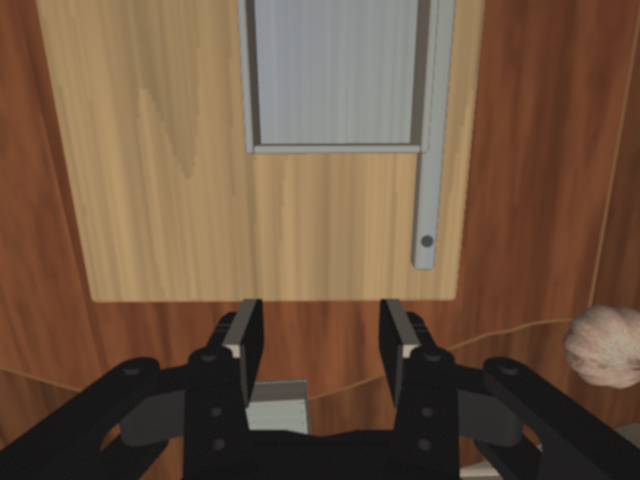

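View pics/c5.png

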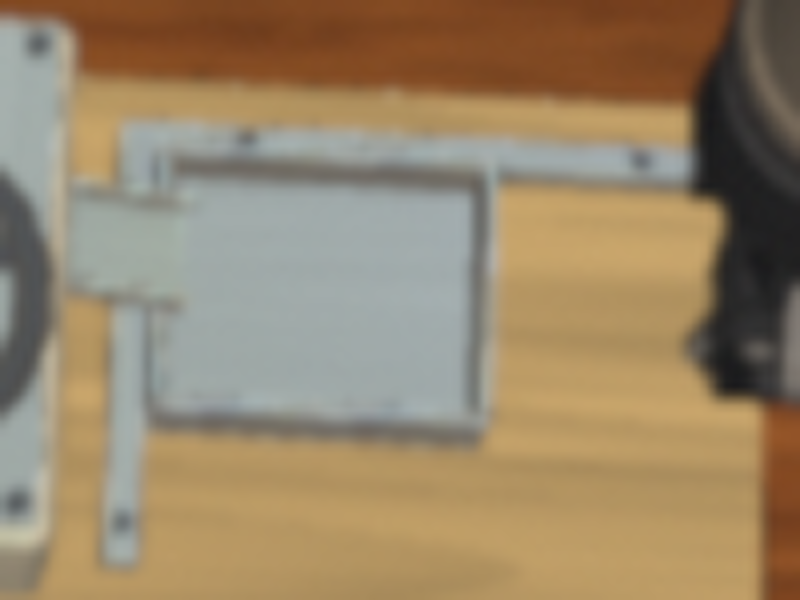

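The tray meets both stops visually: rim corners are at (248,152)/(427,152) in the wrist view and within 3 px of the predicted snug pose. One more gentle nudge in +x will make sure the y push did not loosen it.

Request:
drive_tool(
  series=[
    {"grip": -0.06,"dp": [-0.62,-0.89,0],"rotation": [0,0,0]},
    {"grip": -0.06,"dp": [-0.62,-0.89,0],"rotation": [0,0,0]},
    {"grip": -0.06,"dp": [-0.62,-0.89,0],"rotation": [0,0,0]},
    {"grip": -0.06,"dp": [-0.62,-0.89,0],"rotation": [0,0,0]},
    {"grip": -0.06,"dp": [0,0,0],"rotation": [0,0,0.181]},
    {"grip": -0.06,"dp": [0,0,0],"rotation": [0,0,0.181]},
    {"grip": -0.06,"dp": [0,0,0],"rotation": [0,0,0.181]},
    {"grip": -0.06,"dp": [0,0,0],"rotation": [0,0,0.181]},
    {"grip": -0.06,"dp": [0,0,0],"rotation": [0,0,0.181]},
    {"grip": -0.06,"dp": [0,0,0],"rotation": [0,0,0.181]},
  ],
)

```text
clock: 12.05
position: [0.5551, -0.056, 0.1164]
tool_rot: [3.14, 0.002, -0.89]
force: [-0.2, 0.3, -0.4]
width: 0.528
```

Request:
drive_tool(
  series=[
    {"grip": -0.06,"dp": [0,0,0],"rotation": [0,0,0.181]},
    {"grip": -0.06,"dp": [0,0,0],"rotation": [0,0,0.181]},
    {"grip": -0.06,"dp": [0,0,0],"rotation": [0,0,0.181]},
    {"grip": -0.06,"dp": [0,0,0],"rotation": [0,0,0.181]},
    {"grip": -0.06,"dp": [0,0,0],"rotation": [0,0,0.181]},
    {"grip": -0.06,"dp": [0,0,0],"rotation": [0,0,0]},
  ],
)

```text
clock: 12.65
position: [0.5552, -0.056, 0.1164]
tool_rot: [3.139, -0.0, -1.596]
force: [-0.3, 0.8, 0.6]
width: 0.526
```

```bash
python3 - <<'E'
from h import *
a=m2w(-40,-63)
plan([[*a,.12],[*a,.037]],MY-np.pi/2)
E
```

```text
t12.65 p [ 0.5552 -0.056   0.1164] mill [-44.4 -56.4] rpy [ 3.139 -0.    -1.596] F [-0.3  0.8  0.6] w0.526
rot rows 1 [ 0.003 -0.     0.007]
dp rows 1 [ 0.22  -0.148 -0.119]
dp rows 3 [-0.    -0.     0.922]
```

Request:
drive_tool(
  series=[
    {"grip": -0.06,"dp": [0.1,0,0.88],"rotation": [0.003,0,0.007]},
    {"grip": -0.06,"dp": [0.1,0,0.88],"rotation": [0,0,0]},
    {"grip": -0.06,"dp": [0,0,0.88],"rotation": [0,0,0]},
    {"grip": -0.06,"dp": [0,-0.35,0],"rotation": [0,0,0]},
    {"grip": -0.06,"dp": [0,-0.35,0],"rotation": [0,0,0]},
    {"grip": -0.06,"dp": [0,-0.1,0],"rotation": [0,0,0]},
    {"grip": -0.06,"dp": [0,0,0],"rotation": [0,0,0]},
  ],
)

```text
clock: 13.35
position: [0.5814, -0.064, 0.0392]
tool_rot: [-3.138, -0.001, -1.601]
force: [0.7, 0.8, -0.5]
width: 0.53
```

Request:
drive_tool(
  series=[
    {"grip": -0.06,"dp": [0,-0.07,0],"rotation": [0,0,0]},
    {"grip": -0.06,"dp": [0,-0.07,0],"rotation": [0,0,0]},
    {"grip": -0.06,"dp": [0,0,0],"rotation": [0,0,0]},
  ],
)

```text
clock: 13.65
position: [0.5833, -0.0643, 0.038]
tool_rot: [-3.141, -0.001, -1.602]
force: [-1.0, -0.1, 0.4]
width: 0.531
```

Request:
drive_tool(
  series=[
    {"grip": -0.06,"dp": [0,-0.07,0],"rotation": [0,0,0]},
    {"grip": -0.06,"dp": [0,-0.05,0],"rotation": [0,0,0]},
    {"grip": -0.06,"dp": [0,0,0],"rotation": [0,0,0]},
  ],
)

```text
clock: 13.95
position: [0.5834, -0.0645, 0.0369]
tool_rot: [3.135, -0.001, -1.602]
force: [-9.4, 0.2, 4.3]
width: 0.53
```

Request:
drive_tool(
  series=[
    {"grip": -0.06,"dp": [0,0.3,0],"rotation": [0,0,0]},
    {"grip": -0.06,"dp": [0,0.6,0],"rotation": [0,0,0]},
    {"grip": -0.06,"dp": [0,0,-0.9],"rotation": [0,0,0]},
    {"grip": -0.06,"dp": [0,0,-0.9],"rotation": [0,0,0]},
    {"grip": -0.06,"dp": [0,0.5,-0.9],"rotation": [0,0,0]},
    {"grip": -0.06,"dp": [0,0.5,-0.9],"rotation": [0,0,0]},
    {"grip": -0.06,"dp": [0,0,-0.9],"rotation": [0,0,0]},
    {"grip": -0.06,"dp": [0,0,-0.9],"rotation": [0,0,0]},
    {"grip": -0.06,"dp": [0,0,-0.9],"rotation": [0,0,0]},
    {"grip": -0.4,"dp": [0,0,0],"rotation": [0,0,0]},
  ],
)

```text
clock: 14.95
position: [0.5326, -0.0625, 0.2309]
tool_rot: [-3.132, -0.001, -1.602]
force: [0.0, 0.1, 0.5]
width: 0.68
```

```bash
python3 - <<'E'
from h import *
st()
cw=manip.calibration("wrist");im=manip.grab_frame("wrist");cv2.imwrite("pics/w6.png",im[:,:,::-1])
im=manip.grab_frame("top");cv2.imwrite("pics/t6.png",im[:,:,::-1]);crop("pics/t6.png",270,145,430,265,5,"pics/c6.png")
for x,y,z in((-5,0,.048),(-5,-110,.048),(85,-110,.048),(85,0,.048)): print(proj(cw,[*m2w(x,y),z]))
E
```

```text
t14.95 p [ 0.5326 -0.0625  0.2309] mill [-66.8 -63.6] rpy [-3.132e+00 -1.000e-03 -1.602e+00] F [0.  0.1 0.5] w0.680
[238.39178802 147.44991663]
[381.54988731 147.43414337]
[386.87383794  16.16219068]
[231.13714198  16.13015106]
```

View pics/w6.png

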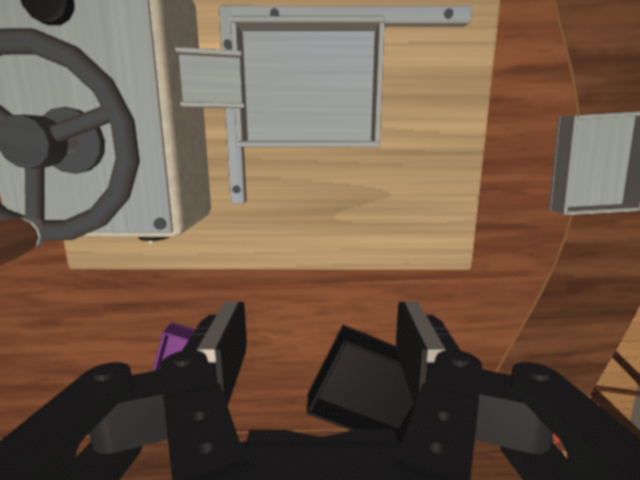

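View pics/c6.png

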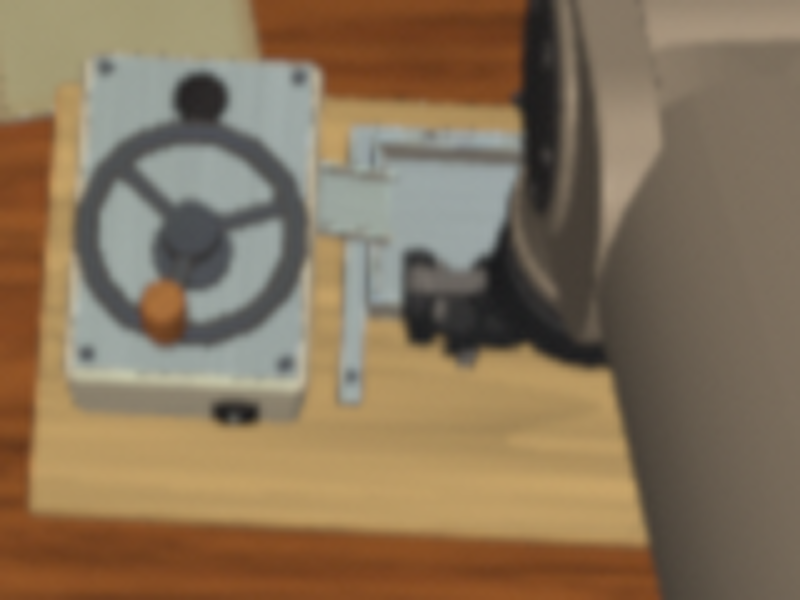

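The tray matches the snug prediction: rim corners seen at (382,18), (380,146), (238,146) against predicted (387,16), (382,147), (238,147). Now the crank grip.

```bash
cat >> h.py <<'E'
HUB=m2w(0,90)
E
python3 - <<'E'
from h import *
c=manip.calibration("top")
px=lambda x,y:(270+(x+.5)/5-.5,145+(y+.5)/5-.5)
for ang in(160,165,170,175):
    a=np.radians(ang);g=HUB+.05*np.array([np.cos(a),np.sin(a)])
    print(ang,g.round(4),"top",(proj(c,[*g,.2])-[270,145]+.5)*5,"base",(proj(c,[*g,.15])-[270,145]+.5)*5)
g=HUB+.05*np.array([np.cos(np.radians(168)),np.sin(np.radians(168))])
plan([[*g,.235],[*g,.177]],MY-np.pi/2)
crop("pics/t6.png",280,165,340,225,10,"pics/c7.png")
E
```

```text
160 [0.557  0.1061] top [148.45186154 298.32839713] base [151.41389919 326.37903118]
165 [0.5557 0.1019] top [157.82806359 301.41153229] base [160.33980005 329.32058582]
170 [0.5548 0.0976] top [167.45370135 303.69170515] base [169.5027744  331.49577353]
175 [0.5542 0.0933] top [177.2534676 305.1506188] base [178.83122841 332.88718295]
t15.05 p [ 0.5305 -0.0625  0.2274] mill [-68.9 -63.6] rpy [-3.138e+00 -1.000e-03 -1.602e+00] F [-0.5  0.1 -0.9] w0.696
rot rows 1 [-0.004 -0.001 -0.001]
dp rows 6 [-0.903 -0.11  -0.042]
dp rows 3 [-0.    -0.     0.644]
```

View pics/c7.png

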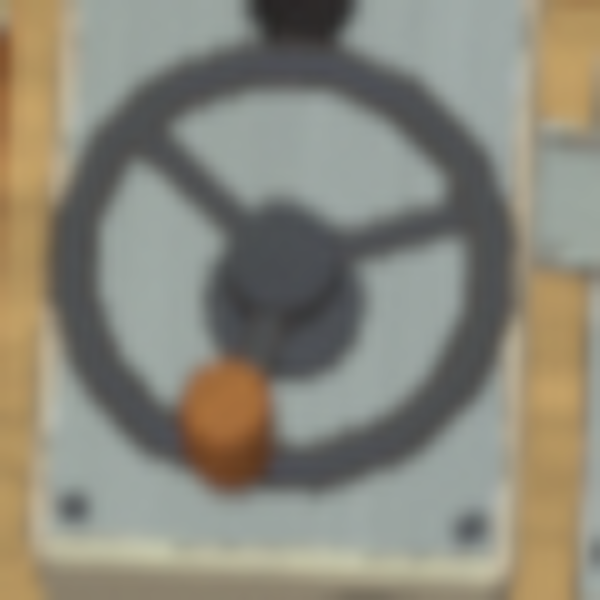

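Request:
drive_tool(
  series=[
    {"grip": -0.4,"newtons": 60,"dp": [-0.903,-0.11,-0.05],"rotation": [-0.004,0,0]},
    {"grip": -0.4,"dp": [-0.903,-0.11,-0.05],"rotation": [0,0,0]},
    {"grip": -0.4,"dp": [-0.903,-0.11,-0.05],"rotation": [0,0,0]},
    {"grip": -0.4,"dp": [-0.903,-0.11,-0.05],"rotation": [0,0,0]},
    {"grip": -0.4,"dp": [-0.903,-0.11,-0.05],"rotation": [0,0,0]},
    {"grip": -0.4,"dp": [-0.903,-0.11,-0.05],"rotation": [0,0,0]},
    {"grip": -0.4,"dp": [0,0,0],"rotation": [0,0,0]},
  ],
)

```text
$.series[0]: bad value
```

```bash
python3 - <<'E'
from h import *
g=HUB+.05*np.array([np.cos(np.radians(168)),np.sin(np.radians(168))])
plan([[*g,.177]],MY-np.pi/2)
cw=manip.calibration("wrist");im=manip.grab_frame("wrist");cv2.imwrite("pics/w8.png",im[:,:,::-1]);print(proj(cw,[*g,.2]))
E
```

```text
t15.05 p [ 0.5305 -0.0625  0.2274] mill [-68.9 -63.6] rpy [-3.138e+00 -1.000e-03 -1.602e+00] F [-0.5  0.1 -0.9] w0.696
rot rows 1 [-0.004 -0.001 -0.001]
dp rows 7 [-0.774 -0.094  0.24 ]
[-68.81610819 262.42894246]
```

View pics/w8.png

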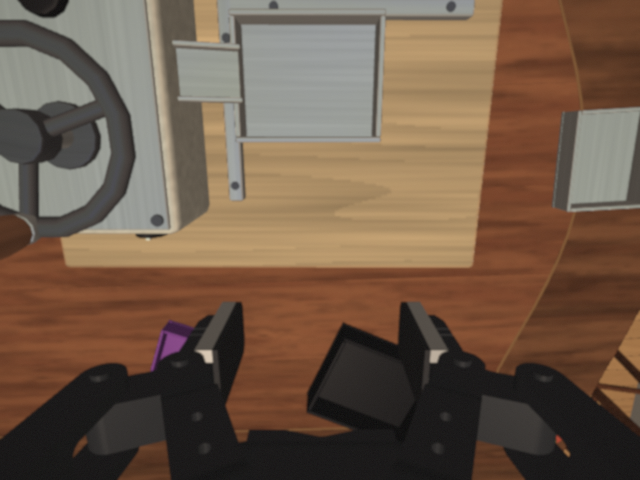

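The call was refused because `newtons` belongs at the top level, and nothing moved. I'll send it again.

Request:
drive_tool(
  series=[
    {"grip": -0.4,"dp": [-0.903,-0.11,-0.06],"rotation": [-0.004,0,0]},
    {"grip": -0.4,"dp": [-0.903,-0.11,-0.06],"rotation": [0,0,0]},
    {"grip": -0.4,"dp": [-0.903,-0.11,-0.06],"rotation": [0,0,0]},
    {"grip": -0.4,"dp": [-0.903,-0.11,-0.06],"rotation": [0,0,0]},
    {"grip": -0.4,"dp": [-0.903,-0.11,-0.06],"rotation": [0,0,0]},
    {"grip": -0.4,"dp": [-0.903,-0.11,-0.06],"rotation": [0,0,0]},
    {"grip": -0.4,"dp": [0,0,0],"rotation": [0,0,0]},
  ],
  newtons=60,
)

```text
clock: 15.8
position: [0.5543, 0.1043, 0.2362]
tool_rot: [3.138, 0.001, -1.595]
force: [-0.3, 0.4, -0.2]
width: 0.701
```

```bash
python3 - <<'E'
from h import *
g=HUB+.05*np.array([np.cos(np.radians(168)),np.sin(np.radians(168))])
plan([[*g,.177]],MY-np.pi/2)
cw=manip.calibration("wrist");im=manip.grab_frame("wrist");cv2.imwrite("pics/w9.png",im[:,:,::-1]);print(proj(cw,[*g,.2]))
E
```

```text
t15.80 p [0.5543 0.1043 0.2362] mill [-50.1 103.8] rpy [ 3.138e+00  1.000e-03 -1.595e+00] F [-0.3  0.4 -0.2] w0.701
rot rows 1 [0.005 0.002 0.007]
dp rows 3 [ 0.054 -0.01   0.658]
[332.72564294 295.28163598]
```

View pics/w9.png

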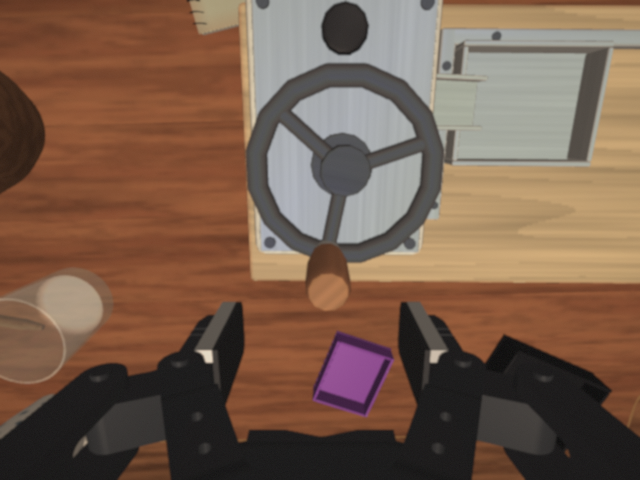

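The grip's top is at (328,292) against (333,295) predicted. That is within 2 mm, so I'll descend and close.

Request:
drive_tool(
  series=[
    {"grip": -0.4,"dp": [0.1,0,0.658],"rotation": [0.005,0.002,0.007]},
    {"grip": -0.4,"dp": [0,0,0.658],"rotation": [0,0,0]},
    {"grip": -0.4,"dp": [0,0,0.658],"rotation": [0,0,0]},
    {"grip": 1,"dp": [0,0,0],"rotation": [0,0,0]},
    {"grip": 1,"dp": [0,0,0],"rotation": [0,0,0]},
    {"grip": 1,"dp": [0,0,0],"rotation": [0,0,0]},
    {"grip": 1,"dp": [0,0,0],"rotation": [0,0,0]},
  ],
  newtons=60,
)

```text
clock: 16.55
position: [0.5551, 0.0964, 0.1788]
tool_rot: [-3.139, -0.002, -1.607]
force: [0.1, 0.3, -1.6]
width: 0.239
```

```bash
cat >> h.py <<'E'
def loop(n,dth,r=.05,lead=0):
    """rows carrying TCP about HUB from its present angle; dth per row; snaps radius to r"""
    s=st();p=s['position'][:2];R=Ro.from_euler('xyz',s['tool_rot'])
    v=p-HUB;a0=np.arctan2(v[1],v[0]);print('ang %.4f (mill %.4f) r %.1f'%(a0,a0-MY,1000*np.hypot(*v)))
    for i in range(1,n+1):
        q=HUB+r*np.array([np.cos(a0+lead+i*dth),np.sin(a0+lead+i*dth)])
        d=R.inv().apply([*(q-p),0])*1000/30;print(d.round(2).tolist());p=q
E
python3 - <<'E'
from h import *
loop(10,-.3)
E
```

```text
t16.55 p [0.5551 0.0964 0.1788] mill [-49.2  96. ] rpy [-3.139e+00 -2.000e-03 -1.607e+00] F [ 0.1  0.3 -1.6] w0.239
ang 2.9903 (mill 3.0206) r 49.5
[-0.48, -0.12, -0.0]
[-0.42, -0.27, -0.0]
[-0.32, -0.38, 0.0]
[-0.2, -0.46, 0.0]
[-0.05, -0.5, 0.0]
[0.1, -0.49, 0.0]
[0.24, -0.44, 0.0]
[0.36, -0.35, 0.0]
[0.44, -0.23, 0.0]
[0.49, -0.09, 0.0]
```

Request:
drive_tool(
  series=[
    {"grip": 1,"dp": [-0.48,-0.12,0],"rotation": [0,0,0]},
    {"grip": 1,"dp": [-0.42,-0.27,0],"rotation": [0,0,0]},
    {"grip": 1,"dp": [-0.32,-0.38,0],"rotation": [0,0,0]},
    {"grip": 1,"dp": [-0.2,-0.46,0],"rotation": [0,0,0]},
    {"grip": 1,"dp": [-0.05,-0.5,0],"rotation": [0,0,0]},
  ],
)

```text
clock: 17.05
position: [0.6081, 0.14, 0.1788]
tool_rot: [-3.141, -0.002, -1.605]
force: [-2.8, -0.6, 2.6]
width: 0.239
```

```bash
python3 - <<'E'
from h import *
loop(10,-.3,lead=-.03)
E
```

```text
t17.05 p [0.6081 0.14   0.1788] mill [  2.5 141.2] rpy [-3.141e+00 -2.000e-03 -1.605e+00] F [-2.8 -0.6  2.6] w0.239
ang 1.4916 (mill 1.5219) r 51.2
[0.16, -0.53, 0.0]
[0.25, -0.43, 0.0]
[0.37, -0.34, 0.0]
[0.45, -0.22, 0.0]
[0.49, -0.07, 0.0]
[0.49, 0.08, 0.0]
[0.45, 0.22, 0.0]
[0.36, 0.34, 0.0]
[0.25, 0.43, 0.0]
[0.11, 0.49, -0.0]
```

Tracking is good: the wheel turned 1.50 rad at about 2.8 N. I'll carry on clockwise.

Request:
drive_tool(
  series=[
    {"grip": 1,"dp": [0.12,-0.51,0],"rotation": [0,0,0]},
    {"grip": 1,"dp": [0.25,-0.43,0],"rotation": [0,0,0]},
    {"grip": 1,"dp": [0.37,-0.34,0],"rotation": [0,0,0]},
    {"grip": 1,"dp": [0.45,-0.22,0],"rotation": [0,0,0]},
    {"grip": 1,"dp": [0.49,-0.07,0],"rotation": [0,0,0]},
    {"grip": 1,"dp": [0.49,0.08,0],"rotation": [0,0,0]},
    {"grip": 1,"dp": [0.45,0.22,0],"rotation": [0,0,0]},
    {"grip": 1,"dp": [0.36,0.34,0],"rotation": [0,0,0]},
    {"grip": 1,"dp": [0.25,0.43,0],"rotation": [0,0,0]},
    {"grip": 1,"dp": [0.11,0.49,0],"rotation": [0,0,0]},
  ],
)

```text
clock: 18.05
position: [0.6045, 0.0398, 0.1788]
tool_rot: [-3.138, 0.001, -1.607]
force: [3.1, 13.7, -2.3]
width: 0.235
```

```bash
python3 - <<'E'
from h import *
loop(8,-.2,lead=-.03)
E
```

```text
t18.05 p [0.6045 0.0398 0.1788] mill [ 1.9 40.9] rpy [-3.138e+00  1.000e-03 -1.607e+00] F [ 3.1 13.7 -2.3] w0.235
ang -1.5618 (mill -1.5315) r 49.2
[0.0, 0.38, -0.0]
[-0.09, 0.32, -0.0]
[-0.16, 0.29, -0.0]
[-0.21, 0.26, -0.0]
[-0.26, 0.21, -0.0]
[-0.29, 0.16, -0.0]
[-0.32, 0.09, 0.0]
[-0.33, 0.03, 0.0]
```

Request:
drive_tool(
  series=[
    {"grip": 1,"dp": [-0.1,0.33,0],"rotation": [0,0,0]},
    {"grip": 1,"dp": [-0.17,0.32,0],"rotation": [0,0,0]},
    {"grip": 1,"dp": [-0.16,0.29,0],"rotation": [0,0,0]},
    {"grip": 1,"dp": [-0.21,0.26,0],"rotation": [0,0,0]},
    {"grip": 1,"dp": [-0.26,0.21,0],"rotation": [0,0,0]},
    {"grip": 1,"dp": [-0.29,0.16,0],"rotation": [0,0,0]},
    {"grip": 1,"dp": [0,0,0],"rotation": [0,0,0]},
  ],
)

```text
clock: 18.75
position: [0.557, 0.0751, 0.1787]
tool_rot: [3.14, -0.004, -1.607]
force: [-6.6, -0.9, 9.2]
width: 0.24
```

```bash
python3 - <<'E'
from h import *
loop(8,-.06)
E
```

```text
t18.75 p [0.557  0.0751 0.1787] mill [-46.6  74.7] rpy [ 3.14  -0.004 -1.607] F [-6.6 -0.9  9.2] w0.240
ang -2.8546 (mill -2.8243) r 49.0
[-0.09, 0.06, -0.0]
[-0.1, 0.02, -0.0]
[-0.1, 0.02, -0.0]
[-0.1, 0.01, -0.0]
[-0.1, 0.01, -0.0]
[-0.1, -0.0, -0.0]
[-0.1, -0.01, -0.0]
[-0.1, -0.01, -0.0]
```

Request:
drive_tool(
  series=[
    {"grip": 1,"dp": [-0.1,0.1,-0.02],"rotation": [0,0,0]},
    {"grip": 1,"dp": [-0.1,0.03,-0.02],"rotation": [0,0,0]},
    {"grip": 1,"dp": [-0.1,0.02,0],"rotation": [0,0,0]},
    {"grip": 1,"dp": [0,0,0],"rotation": [0,0,0]},
  ],
)

```text
clock: 19.15
position: [0.5549, 0.0847, 0.1789]
tool_rot: [-3.14, -0.003, -1.607]
force: [3.7, 0.0, -5.5]
width: 0.238
```

Request:
drive_tool(
  series=[
    {"grip": 1,"dp": [-0.1,0,0],"rotation": [0,0,0]},
    {"grip": 1,"dp": [-0.07,0,0],"rotation": [0,0,0]},
    {"grip": 1,"dp": [0,0,0],"rotation": [0,0,0]},
  ],
)

```text
clock: 19.45
position: [0.5546, 0.0902, 0.1789]
tool_rot: [-3.141, -0.003, -1.607]
force: [2.3, -0.1, -6.8]
width: 0.237
```

```bash
python3 - <<'E'
from h import *
loop(1,-.06)
E
```

```text
t19.45 p [0.5546 0.0902 0.1789] mill [-49.4  89.8] rpy [-3.141e+00 -3.000e-03 -1.607e+00] F [ 2.3 -0.1 -6.8] w0.237
ang 3.1161 (mill 3.1464) r 49.4
[-0.1, 0.02, -0.0]
```

Request:
drive_tool(
  series=[
    {"grip": 1,"dp": [-0.07,0,0],"rotation": [0,0,0]},
    {"grip": 1,"dp": [0,0,0],"rotation": [0,0,0]},
  ],
)

```text
clock: 19.65
position: [0.5547, 0.0918, 0.1789]
tool_rot: [-3.141, -0.003, -1.607]
force: [1.1, -2.7, -7.6]
width: 0.234
```

Request:
drive_tool(
  series=[
    {"grip": 1,"dp": [-0.07,0,0],"rotation": [0,0,0]},
    {"grip": 1,"dp": [0,0,0],"rotation": [0,0,0]},
  ],
)

```text
clock: 19.85
position: [0.5547, 0.0918, 0.1789]
tool_rot: [3.141, -0.006, -1.609]
force: [-0.2, -7.1, -5.7]
width: 0.236
```

Request:
drive_tool(
  series=[
    {"grip": 1,"dp": [-0.07,0,0],"rotation": [0,0,0]},
    {"grip": 1,"dp": [0,0,0],"rotation": [0,0,0]},
  ],
)

```text
clock: 20.05
position: [0.5547, 0.092, 0.1789]
tool_rot: [3.141, -0.008, -1.61]
force: [-0.0, -12.0, -4.1]
width: 0.238
```

It is at the stop: the last three steps gave no motion and the force rose from 2.7 to 12 N, after 6.16 rad in all, which is inside the 2.5 to 6.5 range. Stop TCP reference: (0.5547, 0.0919). Now two turns counter-clockwise.

```bash
cat >> h.py <<'E'
HUB=HUB+np.array([0,.001])
AST=np.arctan2(.0918-HUB[1],.5547-HUB[0])
def ccw(n,turns_done,step=np.pi/10,end=None,k=2300.):
    """turns_done: approx rad opened so far, to unwrap"""
    s=st();m=s['position'][:2];R=Ro.from_euler('xyz',s['tool_rot'])
    v=m-HUB;a=np.arctan2(v[1],v[0])-AST
    a=a+2*np.pi*np.round((turns_done-a)/2/np.pi);print('opened %.4f r %.1f'%(a,1000*np.hypot(*v)))
    p=m-s['force'][:2]/k
    for i in range(1,n+1):
        t=a+i*step
        if end is not None:t=min(t,end)
        q=HUB+.0497*np.array([np.cos(AST+t),np.sin(AST+t)])
        d=R.inv().apply([*(q-p),0])*1000/30;print('%.2f'%t,d[:2].round(2).tolist());p=q
E
python3 - <<'E'
from h import *
ccw(10,0)
E
```

```text
t20.05 p [0.5547 0.092  0.1789] mill [-49.4  91.5] rpy [ 3.141 -0.008 -1.61 ] F [ -0.  -12.   -4.1] w0.238
opened -0.0032 r 49.4
0.31 [0.69, -0.08]
0.63 [0.46, -0.23]
0.94 [0.37, -0.37]
1.25 [0.24, -0.46]
1.57 [0.08, -0.51]
1.88 [-0.08, -0.51]
2.20 [-0.23, -0.46]
2.51 [-0.37, -0.37]
2.82 [-0.46, -0.24]
3.14 [-0.51, -0.08]
```

Request:
drive_tool(
  series=[
    {"grip": 1,"dp": [0.69,-0.08,0],"rotation": [0,0,0]},
    {"grip": 1,"dp": [0.46,-0.23,0],"rotation": [0,0,0]},
    {"grip": 1,"dp": [0.37,-0.37,0],"rotation": [0,0,0]},
    {"grip": 1,"dp": [0.24,-0.46,0],"rotation": [0,0,0]},
    {"grip": 1,"dp": [0.08,-0.51,0],"rotation": [0,0,0]},
    {"grip": 1,"dp": [-0.08,-0.51,0],"rotation": [0,0,0]},
    {"grip": 1,"dp": [-0.23,-0.46,0],"rotation": [0,0,0]},
    {"grip": 1,"dp": [-0.37,-0.37,0],"rotation": [0,0,0]},
    {"grip": 1,"dp": [-0.46,-0.24,0],"rotation": [0,0,0]},
    {"grip": 1,"dp": [-0.51,-0.08,0],"rotation": [0,0,0]},
  ],
)

```text
clock: 21.05
position: [0.6546, 0.0859, 0.1789]
tool_rot: [3.141, -0.004, -1.609]
force: [-5.9, -3.7, -3.4]
width: 0.233
```

```bash
python3 - <<'E'
from h import *
ccw(10,3.1)
E
```

```text
t21.05 p [0.6546 0.0859 0.1789] mill [50.6 88.5] rpy [ 3.141 -0.004 -1.609] F [-5.9 -3.7 -3.4] w0.233
opened 3.0991 r 50.7
3.41 [-0.46, 0.18]
3.73 [-0.47, 0.22]
4.04 [-0.38, 0.35]
4.36 [-0.25, 0.45]
4.67 [-0.1, 0.51]
4.98 [0.06, 0.51]
5.30 [0.22, 0.47]
5.61 [0.35, 0.38]
5.93 [0.45, 0.25]
6.24 [0.51, 0.1]
```

Request:
drive_tool(
  series=[
    {"grip": 1,"dp": [-0.48,0.16,0],"rotation": [0,0,0]},
    {"grip": 1,"dp": [-0.47,0.22,0],"rotation": [0,0,0]},
    {"grip": 1,"dp": [-0.38,0.35,0],"rotation": [0,0,0]},
    {"grip": 1,"dp": [-0.25,0.45,0],"rotation": [0,0,0]},
    {"grip": 1,"dp": [-0.1,0.51,0],"rotation": [0,0,0]},
    {"grip": 1,"dp": [0.06,0.51,0],"rotation": [0,0,0]},
    {"grip": 1,"dp": [0.22,0.47,0],"rotation": [0,0,0]},
    {"grip": 1,"dp": [0.35,0.38,0],"rotation": [0,0,0]},
    {"grip": 1,"dp": [0.45,0.25,0],"rotation": [0,0,0]},
    {"grip": 1,"dp": [0.51,0.1,0],"rotation": [0,0,0]},
  ],
)

```text
clock: 22.05
position: [0.5545, 0.0931, 0.1792]
tool_rot: [-3.134, -0.001, -1.607]
force: [18.5, 1.6, -26.8]
width: 0.233
```

```bash
sed -i 's/^HUB=HUB+np.array(\[0,.001\])/HUB=HUB+np.array([.0005,.001])/' h.py; python3 - <<'E'
from h import *
ccw(10,6.2)
E
```

```text
t22.05 p [0.5545 0.0931 0.1792] mill [-49.6  92.6] rpy [-3.134e+00 -1.000e-03 -1.607e+00] F [ 18.5   1.6 -26.8] w0.233
opened 6.2582 r 50.1
6.57 [0.48, -0.35]
6.89 [0.47, -0.22]
7.20 [0.38, -0.36]
7.51 [0.25, -0.46]
7.83 [0.09, -0.51]
8.14 [-0.07, -0.51]
8.46 [-0.22, -0.47]
8.77 [-0.36, -0.38]
9.09 [-0.46, -0.25]
9.40 [-0.51, -0.09]
```

Request:
drive_tool(
  series=[
    {"grip": 1,"dp": [0.48,-0.32,0],"rotation": [0,0,0]},
    {"grip": 1,"dp": [0.47,-0.22,0],"rotation": [0,0,0]},
    {"grip": 1,"dp": [0.38,-0.36,0],"rotation": [0,0,0]},
    {"grip": 1,"dp": [0.25,-0.46,0],"rotation": [0,0,0]},
    {"grip": 1,"dp": [0.09,-0.51,0],"rotation": [0,0,0]},
  ],
)

```text
clock: 22.55
position: [0.605, 0.0401, 0.179]
tool_rot: [3.14, -0.004, -1.609]
force: [-2.7, 2.9, -9.0]
width: 0.237
```

```bash
python3 - <<'E'
from h import *
ccw(6,7.8)
E
```

```text
t22.55 p [0.605  0.0401 0.179 ] mill [ 2.5 41.2] rpy [ 3.14  -0.004 -1.609] F [-2.7  2.9 -9. ] w0.237
opened 7.9011 r 49.9
8.22 [-0.15, -0.47]
8.53 [-0.26, -0.45]
8.84 [-0.38, -0.35]
9.16 [-0.47, -0.21]
9.47 [-0.52, -0.06]
9.79 [-0.51, 0.11]
```

Request:
drive_tool(
  series=[
    {"grip": 1,"dp": [-0.15,-0.47,0.02],"rotation": [0,0,0]},
    {"grip": 1,"dp": [-0.26,-0.45,0.02],"rotation": [0,0,0]},
    {"grip": 1,"dp": [-0.38,-0.35,0],"rotation": [0,0,0]},
    {"grip": 1,"dp": [-0.47,-0.21,0],"rotation": [0,0,0]},
    {"grip": 1,"dp": [-0.52,-0.06,0],"rotation": [0,0,0]},
  ],
)

```text
clock: 23.05
position: [0.6547, 0.0932, 0.1788]
tool_rot: [-3.141, -0.003, -1.608]
force: [-10.0, -2.9, 3.3]
width: 0.235
```

```bash
python3 - <<'E'
from h import *
ccw(6,9.4)
E
```

```text
t23.05 p [0.6547 0.0932 0.1788] mill [50.6 95.8] rpy [-3.141e+00 -3.000e-03 -1.608e+00] F [-10.   -2.9   3.3] w0.235
opened 9.5258 r 50.3
9.84 [-0.45, 0.3]
10.15 [-0.44, 0.28]
10.47 [-0.33, 0.4]
10.78 [-0.19, 0.48]
11.10 [-0.03, 0.52]
11.41 [0.13, 0.5]
```

Request:
drive_tool(
  series=[
    {"grip": 1,"dp": [-0.45,0.28,0],"rotation": [0,0,0]},
    {"grip": 1,"dp": [-0.44,0.28,0],"rotation": [0,0,0]},
    {"grip": 1,"dp": [-0.33,0.4,0],"rotation": [0,0,0]},
    {"grip": 1,"dp": [-0.19,0.48,0],"rotation": [0,0,0]},
    {"grip": 1,"dp": [-0.03,0.52,0],"rotation": [0,0,0]},
  ],
)

```text
clock: 23.55
position: [0.5981, 0.1398, 0.1789]
tool_rot: [-3.137, -0.002, -1.605]
force: [4.5, -7.5, -2.2]
width: 0.237
```

```bash
python3 - <<'E'
from h import *
ccw(8,11.1,step=.2,end=12.5)
E
```

```text
t23.55 p [0.5981 0.1398 0.1789] mill [ -7.5 140.7] rpy [-3.137e+00 -2.000e-03 -1.605e+00] F [ 4.5 -7.5 -2.2] w0.237
opened 11.1608 r 50.3
11.36 [0.21, 0.25]
11.56 [0.15, 0.3]
11.76 [0.2, 0.26]
11.96 [0.25, 0.22]
12.16 [0.29, 0.16]
12.36 [0.32, 0.1]
12.50 [0.23, 0.03]
12.50 [0.0, 0.0]
```

Request:
drive_tool(
  series=[
    {"grip": 1,"dp": [0.21,0.25,0],"rotation": [0,0,0]},
    {"grip": 1,"dp": [0.15,0.3,0],"rotation": [0,0,0]},
    {"grip": 1,"dp": [0.2,0.26,0],"rotation": [0,0,0]},
    {"grip": 1,"dp": [0.25,0.22,0],"rotation": [0,0,0]},
    {"grip": 1,"dp": [0.29,0.16,0],"rotation": [0,0,0]},
    {"grip": 1,"dp": [0.28,0.07,0],"rotation": [0,0,0]},
    {"grip": 1,"dp": [0,0,0],"rotation": [0,0,0]},
  ],
)

```text
clock: 24.25
position: [0.5557, 0.0997, 0.1788]
tool_rot: [3.14, -0.002, -1.606]
force: [-9.1, 0.2, 4.8]
width: 0.24
```

```bash
python3 - <<'E'
from h import *
ccw(4,12.4,step=.1,end=12.566)
E
```

```text
t24.25 p [0.5557 0.0997 0.1788] mill [-48.6  99.2] rpy [ 3.140e+00 -2.000e-03 -1.606e+00] F [-9.1  0.2  4.8] w0.240
opened 12.4069 r 49.7
12.51 [0.17, 0.15]
12.57 [0.1, 0.0]
12.57 [0.0, 0.0]
12.57 [0.0, 0.0]
```

Request:
drive_tool(
  series=[
    {"grip": 1,"dp": [0.14,0.08,0],"rotation": [0,0,0]},
    {"grip": 1,"dp": [0.1,0.03,0],"rotation": [0,0,0]},
    {"grip": 1,"dp": [0,0,0],"rotation": [0,0,0]},
  ],
)

```text
clock: 24.55
position: [0.5547, 0.0916, 0.1788]
tool_rot: [-3.14, -0.002, -1.607]
force: [-3.3, 1.3, 2.4]
width: 0.235
```

```bash
python3 - <<'E'
from h import *
ccw(1,12.5,step=.1,end=12.566)
E
```

```text
t24.55 p [0.5547 0.0916 0.1788] mill [-49.3  91.2] rpy [-3.140e+00 -2.000e-03 -1.607e+00] F [-3.3  1.3  2.4] w0.235
opened 12.5703 r 49.8
12.57 [-0.02, 0.05]
```

Request:
drive_tool(
  series=[
    {"grip": 1,"dp": [0,0.03,0],"rotation": [0,0,0]},
    {"grip": 1,"dp": [0,0,0],"rotation": [0,0,0]},
    {"grip": 1,"dp": [0,0,0],"rotation": [0,0,0]},
    {"grip": 1,"dp": [0,0,0],"rotation": [0,0,0]},
  ],
)

```text
clock: 24.95
position: [0.5547, 0.0916, 0.1787]
tool_rot: [-3.139, -0.002, -1.607]
force: [-1.8, 1.4, 4.6]
width: 0.236
```

```bash
python3 - <<'E'
from h import *
ccw(1,12.5,step=.1,end=12.566)
for n in("wrist","scene","top"):
    c=manip.calibration(n);im=manip.grab_frame(n);cv2.imwrite(f"pics/f_{n}.png",im[:,:,::-1])
    print(n,[proj(c,[*m2w(x,y),.048]).round(0).tolist() for x,y in((-5,0),(-5,-110),(85,-110),(85,0))])
crop("pics/f_scene.png",235,170,415,300,4,"pics/f_sc.png")
E
```

```text
t24.95 p [0.5547 0.0916 0.1787] mill [-49.4  91.1] rpy [-3.139e+00 -2.000e-03 -1.607e+00] F [-1.8  1.4  4.6] w0.236
opened 12.5703 r 49.9
12.57 [-0.03, 0.02]
wrist [[461.0, 175.0], [629.0, 174.0], [662.0, 19.0], [475.0, 21.0]]
scene [[319.0, 244.0], [352.0, 232.0], [331.0, 220.0], [298.0, 231.0]]
top [[343.0, 206.0], [386.0, 208.0], [387.0, 174.0], [344.0, 172.0]]
```

View pics/f_wrist.png

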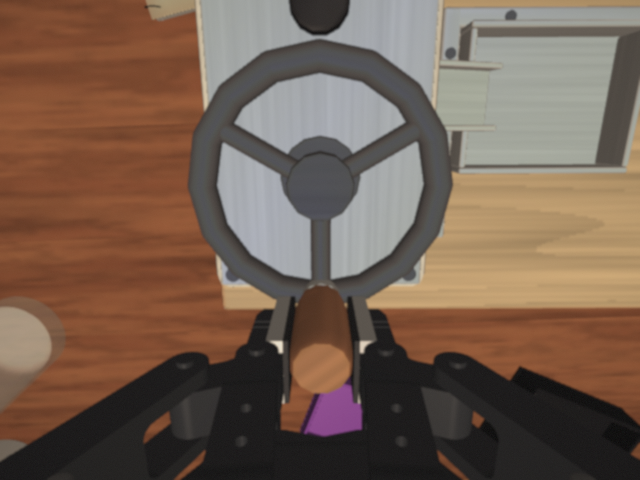

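View pics/f_sc.png

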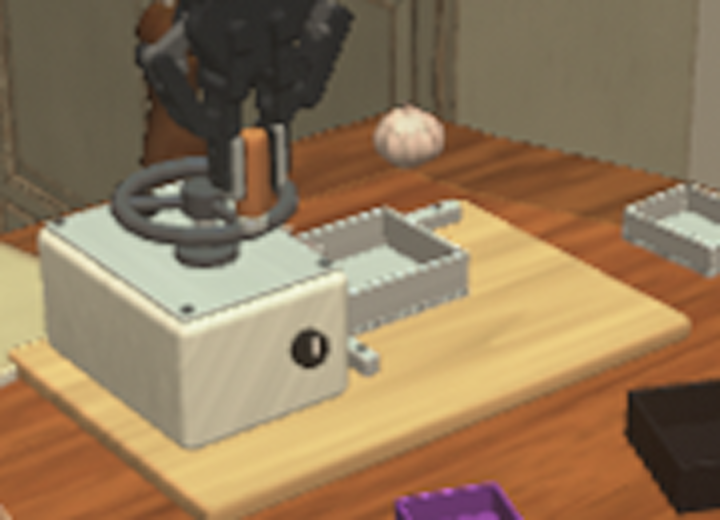

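View pics/f_top.png

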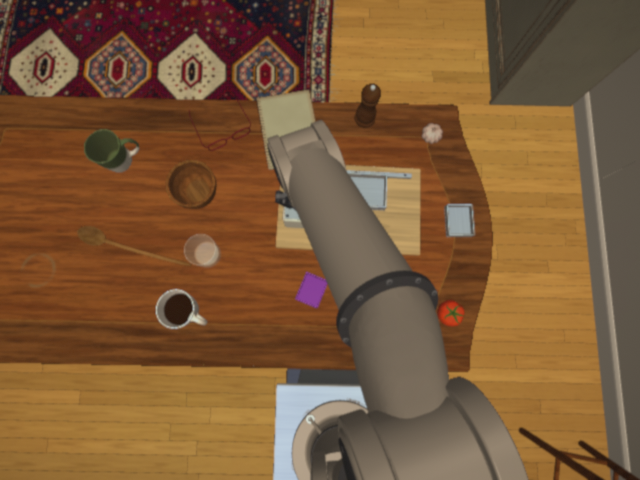

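The wrist view shows the grip held at (320,340) with its spoke pointing straight to the mill's -x. The tray rim corners are at (455,172) and (628,172), within 6 px and 3 px of the predicted snug corners. The bystanders are unmoved. I'll hand it in.

```bash
python3 -c "
from rig import manip
print(manip.job_done())"
```

```text
the job is handed in; nothing more can be done
None
```

The mill is set for coarse flour, and I handed the job in at about 25 s of the 72 s allowed; the hand-in reports no verdict.

- **Tray:** I pushed the steel tray +x to the back stop, +y to the side stop, then +x again. Each stop showed as a clear force rise of 9–13 N with no further motion. The rim corners agree with the predicted snug position to about 5 px in the wrist view. I could not see the contact line under the chute.
- **Wheel:** I gripped the crank grip and turned it clockwise about 6.16 rad. It then stopped dead, with the force rising to 12 N and no more motion. I backed it off counter-clockwise to 12.570 rad against a target of 12.566. The grip is back where it was at the stop to about 0.2 mm, and its spoke points along the mill's -x.
- **Finish:** The gripper still holds the grip at 60 N, with only a few newtons on the wrist. The bowl, mug, tomato and glass are unmoved in the last top view.
- **Checks that disagreed:** For a moment during the turning the wrist carried about 33 N, because my commanded path had drifted off the wheel's circle. I corrected it, and it stayed well under the 120 N wrist limit. One move call was refused for a misplaced `newtons` value, and nothing moved.

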